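Sweep the used port caps into the discard tray

ROBOT

A 6-joint arm with a two-finger parallel gripper is mounted at the origin on the work surface. World frame = base frame: x ahead of the robot, y to its left, z up, the work surface at z = 0. Lengths are in m, angles in rad, forces in N, time in s.
With the tool pointing down it reaches from about 0.425 to 1.125 m from the base axis. Payload 14.9 kg.
Tool frame: the origin (TCP) lies on the mounting face of the last link; the fingertips stand 191 mm ahead of it and the grasp point (between the pads) lies 172 mm ahead of it; z points along the fingers, y is the line along which they close (so a half turn about z gives the same grasp; the last joint's range is limited). The gripper opens to 91 mm and grips with 3 to 60 N. Pads are 32 mm wide; open, the fingers measure 118 mm over their backs; the gripper's body (76 mm by 178 mm) begins 60 mm behind the grasp point.
Start: joints at [-1.324, 0.379, 1.734, -0, 1.028, -0.033], TCP at [0.193, -0.673, 0.405] pointing down, gripper open.
Joint ranges: [-2.77, 2.77], [-0.74, 2.19], [0, 2.66], [-1.06, 4.2], [0.31, 2.87], [-3.08, 3.08]. Speed limits (rad/s): [1.89, 1.89, 2.39, 3.14, 3.14, 3.14].

INTERFACE

Orientations are given as a unit quaternion [x, y, z, w].
In Python, from rig import manip gives the robot as it stands.
- The arm moves only by the tool drive_tool, never from a script. Its argument "motion" is a list of rows, each an object of numbers: "tx", "ty", "tz": the shift along the tool's x, y, z in mm; "ax", "ay", "az": the turn, a rotation vector about the tool's x, y, z in rad; "gripper": the finger opening in mm, from 0 to 91.2. A call has 1 to 12 rows; each row shifts and turns the commanded pose from where the row before left it, along the tool's axes as they then stand; what a row does not reach is not made up. A row lasts 1/8 s, in which the tool goes at most 62.5 mm and 10.7 degrees, less where a joint would pass 70% of its speed; a pose out of reach is approached as far as the arm can. A call is refused whole if a number of a shift passes 62.5 or a number of a turn 0.188, either way. A call with a gripper value outside its range is refused whole. The fingers move at their own pace and stop on an object; the grip force is fixed at half the most. Time passes only in rows, so rows that do not move let the fingers close. It gives the time, the measured TCP pose, the force, the opening and the grip force at its end, in the units of the state.
- manip.state(): the state, without advancing time (a new reading comes with each control period).
- manip.camera(name): name is "side" or "top" or "wrist"; returns a dict with "frame" (384x512x3 uint8, blue, green, red), "range_z" (384x512 float32, m along the optical axis (not along the pixel's ray), 0 where there is no reading), "intrinsics" (3x3 intrinsics, pixels), "R" (3x3) and "t" (3): a world point X has camera coordinates R X + t; the wrist camera has in their place "tool_from_camera" (4x4, takes a point from camera to tool coordinates, whose origin is the TCP and whose axes are the flange's). Camera axes: x right, y down, z forward; pixel columns grow to the right and rows downward; lengths in m; the calibration is good to about 2 mm. The wrist camera is an equidistant fisheye: a pixel r from the principal point sees the ray r / f radians off the axis. A picture is of the moment at which its call begins: read the wrist's pose just before it.
- manip.hand_in(): hands the job in; it is judged then, once.
The state is a dict: "time": time; "q": joint angles; "joint_vel": joint speeds; "tau": joint torques, N m; "tool_pos": TCP position; "tcp_rot": TCP orientation; "contact_force": force on the tool from outside, world axes, zero at the start; "ft_torque": the same for the moment, N m; "opening": opening from 0.0 (shut) to 1.0 (fully open); "grasp_force": force on a finger pad.
Only numpy, scipy, OpenCV 4.12 (cv2) and the standard library are available. Lean on these libraries where they do the work, as an engineer would, in place of code of your own. Each camera call takes 0.05 s, during which the arm holds its last target. There are 200 camera calls.

TASK

Tidy the anaesthesia work mat: with the fingertips, sweep the three used red caps across the mat through the open side of the yellow-walled tray, until each lies flat and wholly inside it, past the tray's open edge. Slide them steadily, without flicking, lifting or tipping them, and leave the two medicine vials and everything else on the table where they are.

Things in the scene. Friction and masses are not known exactly. Their poses are not given: they have to be found in the camera images.
- tray: fixed discard tray right of the caps: three yellow walls 25 mm high, 6 mm thick, round a pale floor level with the mat; its own +y side is open, without wall or step, edged by a flat red stripe, and faces world +y within 0.25 rad. Inside 200 x 120 mm (its x, y). Origin: centre of the inside, at mat level; inner wall faces at x = +-100 mm and y = -60 mm, open edge at y = +60 mm
- cap1: used breathing-circuit port cap: a solid red plastic disc, 30 mm diameter, 16 mm high, about 10 to 21 g, lying flat on the mat, alike to the other two; slides on the mat and does not roll. Origin: centre of its underside, so z = 0 at rest; its z axis is up, its yaw means nothing
- cap2: used breathing-circuit port cap: a solid red plastic disc, 30 mm diameter, 16 mm high, about 10 to 21 g, lying flat on the mat, alike to the other two; slides on the mat and does not roll. Origin: centre of its underside, so z = 0 at rest; its z axis is up, its yaw means nothing
- cap3: used breathing-circuit port cap: a solid red plastic disc, 30 mm diameter, 16 mm high, about 10 to 21 g, lying flat on the mat, alike to the other two; slides on the mat and does not roll. Origin: centre of its underside, so z = 0 at rest; its z axis is up, its yaw means nothing
- vial1: full medicine vial standing upright among the caps, to be left alone: amber glass with a paper band, aluminium collar and blue top, 25 mm diameter, 51 mm high, 50 g. Origin: centre of its underside, z axis up
- vial2: full medicine vial standing upright among the caps, to be left alone: amber glass with a paper band, aluminium collar and blue top, 25 mm diameter, 51 mm high, 50 g. Origin: centre of its underside, z axis up
- elbow: clean white elbow connector, to be left alone: a 30 mm block with two 22 mm stubs, 50 mm high, at the far side of the mat. Origin: centre of the block's underside
- laryngoscope: steel laryngoscope lying to the left of the caps, to be left alone: handle 120 mm long along its x, 28 mm thick, with a blade reaching 95 mm to its +y at the +x end. Origin: on the table under the middle of the handle
- bottle: white plastic bottle with a blue cap, standing, to be left alone: 60 mm diameter, 130 mm high. Origin: centre of its underside
Not all that is in view belongs to the job. What is shaped like the cap1 but grey is not meant.

How it is judged:
By the outcome, as a careful person would: the job done as asked, in the order asked, and still so for the second after the job is handed in, with the robot touching nothing.
It also fails if it takes over 72 s, if anything falls off the work surface, if the arm or the gripper's body presses on something with over 40 N, if the wrist force passes 120 N, or if a joint passes its speed limit or range.

## Working session

There is one attempt and no reset: what is moved stays moved. The work goes in short steps, Python scripts to look and compute and a tool call to move; the robot and the scene stay as the last step left them, time stands still between calls to the robot, and variables do not carry over. Pictures are saved under pics/ and viewed, at most 10 in all, crops included, and the job is handed in when it is done.

Besides the shell and the picture viewer there is one more tool, called after "Emit:" by a JSON object that holds its "api" and its "payload", one argument or row to a line. drive_tool: Moves the arm, as the interface text tells. Its arguments: {"type":"object","properties":{"motion":{"type":"array","items":{"type":"object","properties":{"tx":{"type":"number"},"ty":{"type":"number"},"tz":{"type":"number"},"ax":{"type":"number"},"ay":{"type":"number"},"az":{"type":"number"},"gripper":{"type":"number"}}}}},"required":["motion"]}

```bash
mkdir -p pics; python3 - <<'E'
from rig import manip
import cv2,pickle
s=manip.state();print(s)
for n in("top","side"):
    c=manip.camera(n);pickle.dump(c,open(f"{n}.pkl","wb"));cv2.imwrite(f"pics/{n}0.png",c["frame"]);print(n,c["intrinsics"],c["R"],c["t"])
E
```

```text
{'time': 0.0, 'q': array([-1.32428732e+00,  3.79399590e-01,  1.73479131e+00, -3.85509522e-05,
        1.02852858e+00, -3.33033575e-02]), 'joint_vel': array([ 1.55907841e-05, -9.21467924e-04, -4.93727818e-04,  5.80882815e-04,
       -1.09744627e-03,  1.69839794e-04]), 'tau': array([-7.92982522e-03, -7.63728046e+01, -4.34386647e+01,  6.46856264e-02,
        4.23528382e-02, -1.05115894e-04]), 'tool_pos': array([ 0.19326456, -0.67258744,  0.4040892 ]), 'tcp_rot': array([ 9.90227537e-01,  1.39460053e-01, -7.63583355e-05, -5.58455603e-04]), 'contact_force': array([ 0.41719891, -0.1173557 , -0.16746483]), 'ft_torque': array([-0.03454282,  0.00436097, -0.03736783]), 'grasp_force': 0.0, 'opening': 1.0013945046972923}
top [[411.21123517   0.         246.41507393]
 [  0.         411.21123517 187.28241348]
 [  0.           0.           1.        ]] [[-1.00440040e-02 -9.99948012e-01 -1.75819934e-03]
 [-9.88521644e-01  1.01942675e-02 -1.50734988e-01]
 [ 1.50745075e-01  2.24035271e-04 -9.88572644e-01]] [0.06648832 0.6430956  0.75909466]
side [[361.33308938   0.         252.78066981]
 [  0.         361.33308938 188.98721134]
 [  0.           0.           1.        ]] [[-0.84996988 -0.52642966  0.02056722]
 [-0.33143462  0.50397054 -0.79759939]
 [ 0.4095147  -0.68475215 -0.6028368 ]] [0.54925144 0.20597075 0.64859055]
```

View pics/top0.png

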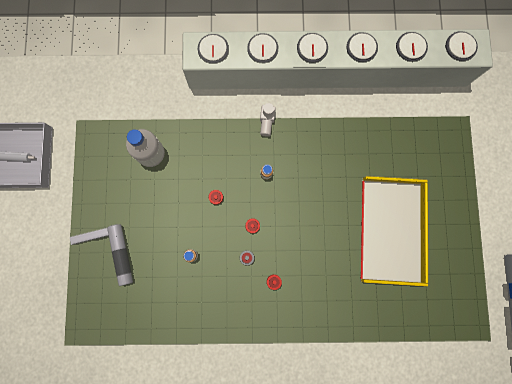

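View pics/side0.png

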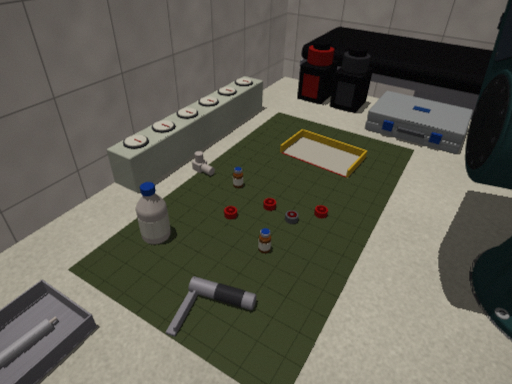

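The top view shows red caps at (216,198), (253,226) and (274,282). A grey decoy with a red centre is at (247,258). The vials are at (267,172) and (191,256), and the tray spans columns 362–428, rows 178–286, with its red stripe on the left. In the side view the caps are at (231,212), (270,204) and (321,212), and the grey decoy is at (292,216).
Possible mix-ups: the grey disc (247,258), the red stripe (362,230), and the red needles on the dials at the top. I choose the three all-red discs.

```bash
cat > h.py <<'E'
import numpy as np,cv2
def ray(c,u,v,z):
    K,R,t=c["intrinsics"],c["R"],c["t"]; d=R.T@np.linalg.solve(K,[u,v,1.]); o=-R.T@t
    return o+d*(z-o[2])/d[2]
def blobs(c,m,z,amin=15):
    n,_,st,ce=cv2.connectedComponentsWithStats(m.astype(np.uint8)*255)
    return [(ce[i].round(1),st[i,2:5],ray(c,*ce[i],z)[:2].round(4)) for i in range(1,n) if st[i,4]>=amin]
def red(f):
    b,g,r=[f[...,i].astype(int) for i in range(3)]
    return (r>90)&(g<0.45*r)&(b<0.45*r)
def blue(f):
    b,g,r=[f[...,i].astype(int) for i in range(3)]
    return (b>110)&(r<0.6*b)
def yel(f):
    b,g,r=[f[...,i].astype(int) for i in range(3)]
    return (r>110)&(g>.6*r)&(b<.4*r)
E
python3 - <<'E'
import pickle
from h import *
for n in("top","side"):
    c=pickle.load(open(n+".pkl","rb"));f=c["frame"]
    print(n)
    for nm,m,z in(("red",red(f),.012),("blue",blue(f),.05),("yel",yel(f),.025)):
        for b in blobs(c,m,z): print(nm,*b)
c=pickle.load(open("top.pkl","rb"));f=c["frame"]
# grey decoy, bottom on z~.012
print("grey",ray(c,247,258,.012))
# stripe line and tray corners
m=red(f).astype(np.uint8);m[:, :350]=0;m[:,380:]=0;m[:170]=0
p=np.argwhere(m);print("stripe box",cv2.minAreaRect(np.array([ray(c,x,y,0)[:2] for y,x in p],np.float32)))
p=np.argwhere(yel(f));print("yellow box z25",cv2.minAreaRect(np.array([ray(c,x,y,.025)[:2] for y,x in p],np.float32)))
print([ray(c,u,v,0)[:2].round(3) for u,v in((77,121),(470,117),(490,340),(66,345))])
cr=f[150:310,160:310];cv2.imwrite("pics/crop.png",cv2.resize(cr,None,fx=3.5,fy=3.5,interpolation=cv2.INTER_CUBIC))
E
```

```text
top
red [412.8  48.4] [ 3 12 19] [ 0.9499 -0.3034]
red [462.9  47.8] [ 3 11 19] [ 0.9499 -0.4118]
red [262.5  50. ] [ 2 11 22] [0.9497 0.0221]
red [312.5  50. ] [ 2 11 22] [ 0.9485 -0.0861]
red [362.6  48.2] [ 2 11 18] [ 0.9514 -0.1948]
red [362.  228.8] [  3  98 175] [ 0.5621 -0.1729]
red [215.2 196.7] [14 14 83] [0.6305 0.1241]
red [215.1 196.1] [ 5  5 18] [0.6317 0.1244]
red [252.5 225.6] [ 14  14 120] [0.5707 0.0484]
red [246.4 257.6] [10 10 56] [0.5069 0.0613]
red [273.9 281.9] [ 15  15 176] [0.4588 0.0074]
blue [134.  136.4] [ 15  14 171] [0.7489 0.2838]
blue [267. 169.] [ 9  9 53] [0.6797 0.0189]
blue [188.2 255.4] [ 9  8 60] [0.5128 0.1726]
yel [411.8 233.2] [ 67 111 983] [ 0.5517 -0.2678]
side
red [320.   49.3] [25  6 50] [ 0.9643 -1.1595]
red [269.7 201.8] [12  8 53] [0.5717 0.0456]
red [320.9 209. ] [13  9 63] [0.4605 0.004 ]
red [230.1 210. ] [13  9 65] [0.6323 0.1205]
blue [237.5 168.6] [ 6  4 15] [0.6798 0.0185]
blue [146.4 185.8] [14  7 72] [0.8133 0.1911]
blue [264.6 230.8] [ 8  5 31] [0.5136 0.1717]
yel [329.6 143.7] [ 86  42 228] [ 0.5509 -0.2657]
grey [0.50608317 0.06021581 0.012     ]
stripe box ((0.5628873109817505, -0.1762925088405609), (0.0034405014012008905, 0.19865664839744568), 85.97712707519531)
yellow box z25 ((0.5719165205955505, -0.06623291969299316), (0.46548929810523987, 0.21226917207241058), 85.64019012451172)
[array([0.798, 0.421]), array([ 0.798, -0.42 ]), array([ 0.342, -0.417]), array([0.34 , 0.419])]
```

View pics/crop.png

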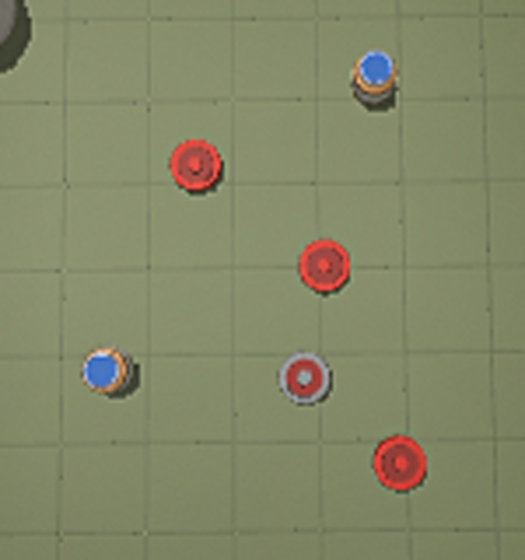

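The crop shows the three all-red caps at crop (196,165), (325,266) and (400,463). The disc with the grey rim at (304,377) is the decoy. Both views agree within 4 mm. 

Plan: set the fingers about 18 mm apart as a notch behind each cap, with tool x opposite to the push, and push along −tool x. First I turn the tool.

Emit:
{"api": "drive_tool", "payload": {
  "motion": [
    {"az":-0.155,"gripper":18},
    {"az":-0.155,"gripper":18},
    {"az":-0.155,"gripper":18},
    {"az":-0.155,"gripper":18},
    {"az":-0.155,"gripper":18},
    {"az":-0.155,"gripper":18},
    {"az":-0.155,"gripper":18},
    {"az":-0.155,"gripper":18},
    {"gripper":18},
    {"gripper":18}
  ]
}}

```text
validation failed for argument at $.mo...
```

```bash
cat > go.py <<'E'
import sys,numpy as np
from rig import manip
from scipy.spatial.transform import Rotation as Ro
s=manip.state();R=Ro.from_quat(s["tcp_rot"]);p=s["tool_pos"]
X=R.as_matrix()[:,0]
print("t",s["time"],"p",p.round(4),"xang",np.arctan2(X[1],X[0]).round(3),"z",R.as_matrix()[:,2].round(3),"open",s["opening"]*91.2,"F",s["contact_force"].round(1),"q",s["q"].round(2))
for a in sys.argv[1:]:
    g=np.array(eval(a)); print(a,"tool mm",(R.inv().apply(g-p)*1000).round(1))
E
python3 go.py "(.634,.166,.29)" "(.634,.166,.196)"
```

```text
t 0.1 p [ 0.1933 -0.6726  0.4042] xang 0.28 z [-0.     0.001 -1.   ] open 91.41521300219794 F [-0.8  0.1  0. ] q [-1.32  0.38  1.73 -0.    1.03 -0.03]
(.634,.166,.29) tool mm [ 655.2 -684.2  114.8]
(.634,.166,.196) tool mm [ 655.2 -684.1  208.8]
```

Emit:
{"api": "drive_tool", "payload": {
  "motion": [
    {"tx":0,"ty":0,"tz":0,"ax":0,"ay":0,"az":-0.155,"gripper":18},
    {"tx":0,"ty":0,"tz":0,"ax":0,"ay":0,"az":-0.155,"gripper":18}
  ]
}}

```text
time: 0.35
tool_pos: [0.1933, -0.6727, 0.4043]
tcp_rot: [0.956, 0.293, 0.0, -0.0]
contact_force: [0.3, -0.7, 0.2]
opening: 0.809
grasp_force: 0.0
```

All the keys are needed in every row. I'll finish the turn.

Emit:
{"api": "drive_tool", "payload": {
  "motion": [
    {"tx":0,"ty":0,"tz":0,"ax":0,"ay":0,"az":-0.155,"gripper":18},
    {"tx":0,"ty":0,"tz":0,"ax":0,"ay":0,"az":-0.155,"gripper":18},
    {"tx":0,"ty":0,"tz":0,"ax":0,"ay":0,"az":-0.155,"gripper":18},
    {"tx":0,"ty":0,"tz":0,"ax":0,"ay":0,"az":-0.155,"gripper":18},
    {"tx":0,"ty":0,"tz":0,"ax":0,"ay":0,"az":-0.155,"gripper":18},
    {"tx":0,"ty":0,"tz":0,"ax":0,"ay":0,"az":-0.155,"gripper":18},
    {"tx":0,"ty":0,"tz":0,"ax":0,"ay":0,"az":0,"gripper":18},
    {"tx":0,"ty":0,"tz":0,"ax":0,"ay":0,"az":0,"gripper":18}
  ]
}}

```text
time: 1.35
tool_pos: [0.1933, -0.6727, 0.4045]
tcp_rot: [0.726, 0.688, 0.0, -0.0]
contact_force: [0.5, 0.2, -1.4]
opening: 0.197
grasp_force: 0.0
```

```bash
python3 go.py "(.634,.166,.29)" "(.634,.166,.196)"
```

```text
t 1.35 p [ 0.1933 -0.6727  0.4045] xang 1.516 z [-0.  0. -1.] open 18.007720682356027 F [ 0.5  0.2 -1.4] q [-1.32  0.38  1.73  0.    1.03 -1.27]
(.634,.166,.29) tool mm [861.5 394.4 114.8]
(.634,.166,.196) tool mm [861.4 394.4 208.8]
```

Emit:
{"api": "drive_tool", "payload": {
  "motion": [
    {"tx":48,"ty":22,"tz":0,"ax":0,"ay":0,"az":0,"gripper":18},
    {"tx":48,"ty":22,"tz":0,"ax":0,"ay":0,"az":0,"gripper":18},
    {"tx":48,"ty":22,"tz":0,"ax":0,"ay":0,"az":0,"gripper":18},
    {"tx":48,"ty":22,"tz":0,"ax":0,"ay":0,"az":0,"gripper":18},
    {"tx":48,"ty":22,"tz":0,"ax":0,"ay":0,"az":0,"gripper":18},
    {"tx":48,"ty":22,"tz":0,"ax":0,"ay":0,"az":0,"gripper":18},
    {"tx":48,"ty":22,"tz":0,"ax":0,"ay":0,"az":0,"gripper":18},
    {"tx":48,"ty":22,"tz":0,"ax":0,"ay":0,"az":0,"gripper":18},
    {"tx":48,"ty":22,"tz":0,"ax":0,"ay":0,"az":0,"gripper":18},
    {"tx":48,"ty":22,"tz":0,"ax":0,"ay":0,"az":0,"gripper":18},
    {"tx":48,"ty":22,"tz":0,"ax":0,"ay":0,"az":0,"gripper":18},
    {"tx":48,"ty":22,"tz":0,"ax":0,"ay":0,"az":0,"gripper":18}
  ]
}}

```text
time: 2.85
tool_pos: [0.4869, -0.1093, 0.405]
tcp_rot: [0.726, 0.688, 0.0, 0.0]
contact_force: [1.2, -0.2, 1.0]
opening: 0.198
grasp_force: 0.0
```

Emit:
{"api": "drive_tool", "payload": {
  "motion": [
    {"tx":48,"ty":22,"tz":20,"ax":0,"ay":0,"az":0,"gripper":18},
    {"tx":48,"ty":22,"tz":20,"ax":0,"ay":0,"az":0,"gripper":18},
    {"tx":48,"ty":22,"tz":20,"ax":0,"ay":0,"az":0,"gripper":18},
    {"tx":48,"ty":22,"tz":20,"ax":0,"ay":0,"az":0,"gripper":18},
    {"tx":48,"ty":22,"tz":20,"ax":0,"ay":0,"az":0,"gripper":18},
    {"tx":48,"ty":22,"tz":20,"ax":0,"ay":0,"az":0,"gripper":18},
    {"tx":0,"ty":0,"tz":0,"ax":0,"ay":0,"az":0,"gripper":18},
    {"tx":0,"ty":0,"tz":0,"ax":0,"ay":0,"az":0,"gripper":18}
  ]
}}

```text
time: 3.85
tool_pos: [0.6326, 0.1697, 0.2846]
tcp_rot: [0.725, 0.688, -0.0, -0.0]
contact_force: [1.1, -1.6, 0.3]
opening: 0.201
grasp_force: 0.0
```

```bash
python3 go.py "(.634,.166,.29)" "(.634,.166,.196)"
```

```text
t 3.85 p [0.6326 0.1697 0.2846] xang 1.519 z [-0.001 -0.    -1.   ] open 18.331859544020464 F [ 1.1 -1.6  0.3] q [ 0.23  0.47  1.87 -0.    0.81  0.28]
(.634,.166,.29) tool mm [-3.7  1.6 -5.4]
(.634,.166,.196) tool mm [-3.6  1.7 88.6]
```

Emit:
{"api": "drive_tool", "payload": {
  "motion": [
    {"tx":0,"ty":2,"tz":22,"ax":0,"ay":0,"az":0,"gripper":18},
    {"tx":0,"ty":0,"tz":22,"ax":0,"ay":0,"az":0,"gripper":18},
    {"tx":0,"ty":0,"tz":22,"ax":0,"ay":0,"az":0,"gripper":18},
    {"tx":0,"ty":0,"tz":14,"ax":0,"ay":0,"az":0,"gripper":18},
    {"tx":0,"ty":0,"tz":8,"ax":0,"ay":0,"az":0,"gripper":18},
    {"tx":0,"ty":0,"tz":0,"ax":0,"ay":0,"az":0,"gripper":18},
    {"tx":0,"ty":0,"tz":0,"ax":0,"ay":0,"az":0,"gripper":18}
  ]
}}

```text
time: 4.72
tool_pos: [0.6351, 0.1699, 0.1973]
tcp_rot: [0.725, 0.689, 0.0, 0.0]
contact_force: [0.9, 0.5, 0.1]
opening: 0.197
grasp_force: 0.0
```

```bash
python3 go.py "(.616,-.192,.196)"; python3 - <<'E'
from rig import manip
import cv2,numpy as np
a=manip.camera("top")["frame"][140:260,150:310];b=manip.camera("side")["frame"][140:260,150:310]
cv2.imwrite("pics/a.png",np.hstack([cv2.resize(i,None,fx=2.4,fy=2.4,interpolation=2) for i in(a,b)]))
E
```

```text
t 4.725 p [0.6351 0.1699 0.1973] xang 1.52 z [ 0.001  0.    -1.   ] open 18.00035650260688 F [0.9 0.5 0.1] q [0.23 0.6  1.86 0.   0.67 0.28]
(.616,-.192,.196) tool mm [-362.4   -0.6    1.2]
```

View pics/a.png

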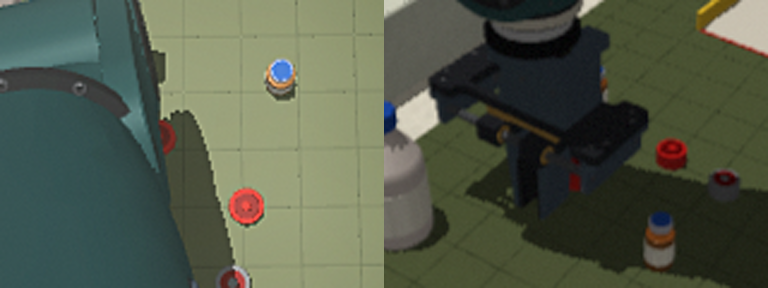

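The left half shows the vial at (281,72), cap B at (246,206), and cap A partly hidden at (167,137). The right half shows both fingers down behind cap A, which is red in the finger gap at (575,180), clear of the bottle and vials. I'll push.

Emit:
{"api": "drive_tool", "payload": {
  "motion": [
    {"tx":-4,"ty":0,"tz":0,"ax":0,"ay":0,"az":0,"gripper":18},
    {"tx":-6,"ty":0,"tz":0,"ax":0,"ay":0,"az":0,"gripper":18},
    {"tx":-6,"ty":0,"tz":0,"ax":0,"ay":0,"az":0,"gripper":18},
    {"tx":-6,"ty":0,"tz":0,"ax":0,"ay":0,"az":0,"gripper":18},
    {"tx":-7,"ty":0,"tz":0,"ax":0,"ay":0,"az":0,"gripper":18},
    {"tx":-8,"ty":0,"tz":0,"ax":0,"ay":0,"az":0,"gripper":18},
    {"tx":-9,"ty":0,"tz":0,"ax":0,"ay":0,"az":0,"gripper":18},
    {"tx":-10,"ty":0,"tz":0,"ax":0,"ay":0,"az":0,"gripper":18},
    {"tx":-11,"ty":0,"tz":0,"ax":0,"ay":0,"az":0,"gripper":18},
    {"tx":-11,"ty":0,"tz":0,"ax":0,"ay":0,"az":0,"gripper":18},
    {"tx":-11,"ty":0,"tz":0,"ax":0,"ay":0,"az":0,"gripper":18},
    {"tx":-11,"ty":0,"tz":0,"ax":0,"ay":0,"az":0,"gripper":18}
  ]
}}

```text
time: 6.32
tool_pos: [0.6297, 0.0691, 0.1968]
tcp_rot: [0.725, 0.689, 0.0, 0.0]
contact_force: [0.3, 0.3, -0.5]
opening: 0.199
grasp_force: 0.1
```

```bash
python3 go.py "(.616,-.192,.196)"; python3 - <<'E'
from rig import manip
from h import *
for n in("top","side"):
    c=manip.camera(n);f=c["frame"]
    for nm,m,z in(("red",red(f),.012),("blue",blue(f),.05)):
        for b in blobs(c,m,z): 
            if b[2][0]<.72: print(n,nm,*b)
E
```

```text
t 6.325 p [0.6297 0.0691 0.1968] xang 1.52 z [ 0.  0. -1.] open 18.112742291736915 F [ 0.3  0.3 -0.5] q [0.07 0.58 1.91 0.   0.65 0.12]
(.616,-.192,.196) tool mm [-261.5   -0.3    0.8]
top red [362.  228.8] [  3  98 175] [ 0.5621 -0.1729]
side blue [420.9 108.4] [16  6 33] [ 0.3741 -0.6102]
side blue [388.1 121.3] [ 9  4 15] [ 0.4394 -0.4528]
side blue [436.8 133.6] [10  4 17] [ 0.2982 -0.4527]
side blue [265.1 230.7] [ 9  6 43] [0.513 0.171]
```

Emit:
{"api": "drive_tool", "payload": {
  "motion": [
    {"tx":-6,"ty":0,"tz":0,"ax":0,"ay":0,"az":0,"gripper":18},
    {"tx":-9,"ty":0,"tz":0,"ax":0,"ay":0,"az":0,"gripper":18},
    {"tx":-11,"ty":0,"tz":0,"ax":0,"ay":0,"az":0,"gripper":18},
    {"tx":-12,"ty":0,"tz":0,"ax":0,"ay":0,"az":0,"gripper":18},
    {"tx":-12,"ty":0,"tz":0,"ax":0,"ay":0,"az":0,"gripper":18},
    {"tx":-12,"ty":0,"tz":0,"ax":0,"ay":0,"az":0,"gripper":18},
    {"tx":-12,"ty":0,"tz":0,"ax":0,"ay":0,"az":0,"gripper":18},
    {"tx":-12,"ty":0,"tz":0,"ax":0,"ay":0,"az":0,"gripper":18},
    {"tx":-12,"ty":0,"tz":0,"ax":0,"ay":0,"az":0,"gripper":18},
    {"tx":-12,"ty":0,"tz":0,"ax":0,"ay":0,"az":0,"gripper":18},
    {"tx":-12,"ty":0,"tz":0,"ax":0,"ay":0,"az":0,"gripper":18},
    {"tx":-12,"ty":0,"tz":0,"ax":0,"ay":0,"az":0,"gripper":18}
  ]
}}

```text
time: 7.92
tool_pos: [0.6229, -0.0647, 0.1967]
tcp_rot: [0.725, 0.689, -0.0, -0.0]
contact_force: [-0.0, 0.3, 0.0]
opening: 0.198
grasp_force: 0.1
```

Emit:
{"api": "drive_tool", "payload": {
  "motion": [
    {"tx":-12,"ty":0,"tz":0,"ax":0,"ay":0,"az":0,"gripper":18},
    {"tx":-12,"ty":0,"tz":0,"ax":0,"ay":0,"az":0,"gripper":18},
    {"tx":-12,"ty":0,"tz":0,"ax":0,"ay":0,"az":0,"gripper":18},
    {"tx":-12,"ty":0,"tz":0,"ax":0,"ay":0,"az":0,"gripper":18},
    {"tx":-12,"ty":0,"tz":0,"ax":0,"ay":0,"az":0,"gripper":18},
    {"tx":-12,"ty":0,"tz":0,"ax":0,"ay":0,"az":0,"gripper":18},
    {"tx":-12,"ty":0,"tz":0,"ax":0,"ay":0,"az":0,"gripper":18},
    {"tx":-12,"ty":0,"tz":0,"ax":0,"ay":0,"az":0,"gripper":18},
    {"tx":-11,"ty":0,"tz":0,"ax":0,"ay":0,"az":0,"gripper":18},
    {"tx":-9,"ty":0,"tz":0,"ax":0,"ay":0,"az":0,"gripper":18},
    {"tx":-6,"ty":0,"tz":0,"ax":0,"ay":0,"az":0,"gripper":18},
    {"tx":-3,"ty":0,"tz":0,"ax":0,"ay":0,"az":0,"gripper":18}
  ]
}}

```text
time: 9.43
tool_pos: [0.6165, -0.189, 0.1967]
tcp_rot: [0.725, 0.689, 0.0, -0.0]
contact_force: [0.1, 0.4, 0.4]
opening: 0.201
grasp_force: 0.1
```

Emit:
{"api": "drive_tool", "payload": {
  "motion": [
    {"tx":0,"ty":0,"tz":0,"ax":0,"ay":0,"az":0,"gripper":18},
    {"tx":6,"ty":0,"tz":0,"ax":0,"ay":0,"az":0,"gripper":18},
    {"tx":10,"ty":0,"tz":-15,"ax":0,"ay":0,"az":0,"gripper":18},
    {"tx":10,"ty":0,"tz":-30,"ax":0,"ay":0,"az":0,"gripper":18},
    {"tx":20,"ty":0,"tz":-40,"ax":0,"ay":0,"az":0,"gripper":18},
    {"tx":0,"ty":0,"tz":0,"ax":0,"ay":0,"az":0,"gripper":18}
  ]
}}

```text
time: 10.18
tool_pos: [0.6199, -0.1414, 0.2856]
tcp_rot: [0.724, 0.689, 0.001, 0.002]
contact_force: [0.3, -0.4, -0.1]
opening: 0.199
grasp_force: 0.0
```

```bash
cat > look.py <<'E'
from rig import manip
from h import *
for n in("top","side"):
    c=manip.camera(n);f=c["frame"]
    for nm,m,z in(("red",red(f),.012),("blue",blue(f),.05)):
        for b in blobs(c,m,z,8): 
            if b[2][0]<.72 and b[2][1]>-.3: print(n,nm,*b)
    cv2.imwrite(f"pics/last_{n}.png",f)
E
python3 go.py "(.573,.092,.28)"; python3 look.py
```

```text
t 10.175 p [ 0.6199 -0.1414  0.2856] xang 1.521 z [ 0.005 -0.001 -1.   ] open 18.17355064272918 F [ 0.3 -0.4 -0.1] q [-0.26  0.44  1.91  0.    0.79 -0.21]
(.573,.092,.28) tool mm [230.8 -58.4   5.1]
top red [252.5 225.5] [ 14  14 123] [0.571  0.0484]
top red [361.5 259.7] [ 2 37 67] [ 0.5003 -0.1688]
top red [246.4 257.6] [10 10 58] [0.5068 0.0614]
top red [273.9 281.9] [ 15  15 176] [0.4588 0.0074]
top blue [267.  168.9] [ 9  9 52] [0.6798 0.0189]
top blue [188.2 255.4] [ 9  8 60] [0.5128 0.1726]
side red [300.6 147.8] [10  5 29] [ 0.6192 -0.2186]
side red [269.6 201.7] [12  8 61] [0.5721 0.0453]
side red [320.7 209. ] [13  9 71] [0.4608 0.0042]
side blue [237.5 168.7] [ 6  4 18] [0.6797 0.0188]
side blue [265. 231.] [ 9  5 37] [0.5128 0.1718]
```

Cap A is at (0.619, −0.219), well inside, and nothing else has moved. Cap B is next.

Emit:
{"api": "drive_tool", "payload": {
  "motion": [
    {"tx":38,"ty":-10,"tz":0,"ax":0,"ay":0,"az":0,"gripper":18},
    {"tx":38,"ty":-10,"tz":0,"ax":0,"ay":0,"az":0,"gripper":18},
    {"tx":38,"ty":-10,"tz":0,"ax":0,"ay":0,"az":0,"gripper":18},
    {"tx":38,"ty":-10,"tz":0,"ax":0,"ay":0,"az":0,"gripper":18},
    {"tx":38,"ty":-10,"tz":0,"ax":0,"ay":0,"az":0,"gripper":18},
    {"tx":38,"ty":-8,"tz":0,"ax":0,"ay":0,"az":0,"gripper":18},
    {"tx":3,"ty":0,"tz":0,"ax":0,"ay":0,"az":0,"gripper":18},
    {"tx":0,"ty":0,"tz":0,"ax":0,"ay":0,"az":0,"gripper":18}
  ]
}}

```text
time: 11.28
tool_pos: [0.5726, 0.0906, 0.2811]
tcp_rot: [0.725, 0.689, -0.0, -0.0]
contact_force: [0.3, 0.1, 0.4]
opening: 0.197
grasp_force: 0.0
```

```bash
python3 go.py "(.5737,.092,.1965)"
```

```text
t 11.275 p [0.5726 0.0906 0.2811] xang 1.52 z [-0.001 -0.    -1.   ] open 17.97039155352356 F [0.3 0.1 0.4] q [ 0.12  0.37  2.02 -0.    0.75  0.17]
(.5737,.092,.1965) tool mm [ 1.4  1.1 84.6]
```

Emit:
{"api": "drive_tool", "payload": {
  "motion": [
    {"tx":1,"ty":1,"tz":22,"ax":0,"ay":0,"az":0,"gripper":18},
    {"tx":0,"ty":0,"tz":22,"ax":0,"ay":0,"az":0,"gripper":18},
    {"tx":0,"ty":0,"tz":22,"ax":0,"ay":0,"az":0,"gripper":18},
    {"tx":0,"ty":0,"tz":12,"ax":0,"ay":0,"az":0,"gripper":18},
    {"tx":0,"ty":0,"tz":6,"ax":0,"ay":0,"az":0,"gripper":18},
    {"tx":0,"ty":0,"tz":0,"ax":0,"ay":0,"az":0,"gripper":18},
    {"tx":-4,"ty":0,"tz":0,"ax":0,"ay":0,"az":0,"gripper":18},
    {"tx":-6,"ty":0,"tz":0,"ax":0,"ay":0,"az":0,"gripper":18},
    {"tx":-6,"ty":0,"tz":0,"ax":0,"ay":0,"az":0,"gripper":18},
    {"tx":-6,"ty":0,"tz":0,"ax":0,"ay":0,"az":0,"gripper":18},
    {"tx":-7,"ty":0,"tz":0,"ax":0,"ay":0,"az":0,"gripper":18},
    {"tx":-8,"ty":0,"tz":0,"ax":0,"ay":0,"az":0,"gripper":18}
  ]
}}

```text
time: 12.78
tool_pos: [0.5719, 0.0543, 0.1978]
tcp_rot: [0.725, 0.689, 0.0, 0.0]
contact_force: [0.2, -0.0, -0.2]
opening: 0.197
grasp_force: 0.1
```

Emit:
{"api": "drive_tool", "payload": {
  "motion": [
    {"tx":-9,"ty":0,"tz":0,"ax":0,"ay":0,"az":0,"gripper":18},
    {"tx":-10,"ty":0,"tz":0,"ax":0,"ay":0,"az":0,"gripper":18},
    {"tx":-11,"ty":0,"tz":0,"ax":0,"ay":0,"az":0,"gripper":18},
    {"tx":-12,"ty":0,"tz":0,"ax":0,"ay":0,"az":0,"gripper":18},
    {"tx":-12,"ty":0,"tz":0,"ax":0,"ay":0,"az":0,"gripper":18},
    {"tx":-12,"ty":0,"tz":0,"ax":0,"ay":0,"az":0,"gripper":18},
    {"tx":-12,"ty":0,"tz":0,"ax":0,"ay":0,"az":0,"gripper":18},
    {"tx":-12,"ty":0,"tz":0,"ax":0,"ay":0,"az":0,"gripper":18},
    {"tx":-12,"ty":0,"tz":0,"ax":0,"ay":0,"az":0,"gripper":18},
    {"tx":-12,"ty":0,"tz":0,"ax":0,"ay":0,"az":0,"gripper":18},
    {"tx":-12,"ty":0,"tz":0,"ax":0,"ay":0,"az":0,"gripper":18},
    {"tx":-12,"ty":0,"tz":0,"ax":0,"ay":0,"az":0,"gripper":18}
  ]
}}

```text
time: 14.28
tool_pos: [0.5648, -0.0838, 0.1977]
tcp_rot: [0.725, 0.689, -0.0, -0.0]
contact_force: [0.5, -0.4, 0.3]
opening: 0.199
grasp_force: 0.1
```

```bash
python3 go.py "(.56,-.192,.1965)"
```

```text
t 14.275 p [ 0.5648 -0.0838  0.1977] xang 1.52 z [-0.  0. -1.] open 18.130301902832997 F [ 0.5 -0.4  0.3] q [-0.19  0.51  2.04  0.    0.59 -0.14]
(.56,-.192,.1965) tool mm [-108.3    0.7    1.2]
```

Emit:
{"api": "drive_tool", "payload": {
  "motion": [
    {"tx":-12,"ty":0,"tz":0,"ax":0,"ay":0,"az":0,"gripper":18},
    {"tx":-12,"ty":0,"tz":0,"ax":0,"ay":0,"az":0,"gripper":18},
    {"tx":-12,"ty":0,"tz":0,"ax":0,"ay":0,"az":0,"gripper":18},
    {"tx":-12,"ty":0,"tz":0,"ax":0,"ay":0,"az":0,"gripper":18},
    {"tx":-12,"ty":0,"tz":0,"ax":0,"ay":0,"az":0,"gripper":18},
    {"tx":-12,"ty":0,"tz":0,"ax":0,"ay":0,"az":0,"gripper":18},
    {"tx":-11,"ty":0,"tz":0,"ax":0,"ay":0,"az":0,"gripper":18},
    {"tx":-9,"ty":0,"tz":0,"ax":0,"ay":0,"az":0,"gripper":18},
    {"tx":-7,"ty":0,"tz":0,"ax":0,"ay":0,"az":0,"gripper":18},
    {"tx":-4,"ty":0,"tz":0,"ax":0,"ay":0,"az":0,"gripper":18},
    {"tx":-2,"ty":0,"tz":0,"ax":0,"ay":0,"az":0,"gripper":18},
    {"tx":0,"ty":0,"tz":0,"ax":0,"ay":0,"az":0,"gripper":18}
  ]
}}

```text
time: 15.78
tool_pos: [0.5595, -0.1878, 0.1977]
tcp_rot: [0.725, 0.689, -0.0, -0.0]
contact_force: [-0.3, -0.1, -0.4]
opening: 0.195
grasp_force: 0.0
```

Emit:
{"api": "drive_tool", "payload": {
  "motion": [
    {"tx":6,"ty":0,"tz":0,"ax":0,"ay":0,"az":0,"gripper":18},
    {"tx":10,"ty":0,"tz":-15,"ax":0,"ay":0,"az":0,"gripper":18},
    {"tx":10,"ty":0,"tz":-30,"ax":0,"ay":0,"az":0,"gripper":18},
    {"tx":20,"ty":0,"tz":-40,"ax":0,"ay":0,"az":0,"gripper":18},
    {"tx":0,"ty":0,"tz":0,"ax":0,"ay":0,"az":-0.12,"gripper":18},
    {"tx":0,"ty":0,"tz":0,"ax":0,"ay":0,"az":-0.12,"gripper":18},
    {"tx":0,"ty":0,"tz":0,"ax":0,"ay":0,"az":0,"gripper":18}
  ]
}}

```text
time: 16.65
tool_pos: [0.5619, -0.1412, 0.2836]
tcp_rot: [0.637, 0.771, 0.0, 0.0]
contact_force: [-0.2, -0.2, 0.4]
opening: 0.201
grasp_force: 0.0
```

```bash
python3 look.py; python3 go.py "(.451,.05,.28)"
```

```text
top red [246.4 257.6] [10 10 58] [0.5068 0.0614]
top red [273.9 281.9] [ 15  15 176] [0.4588 0.0074]
top blue [267.  168.9] [ 9  9 52] [0.6798 0.0189]
top blue [188.2 255.4] [ 9  8 60] [0.5128 0.1726]
side red [301.1 148.1] [10  5 34] [ 0.6172 -0.218 ]
side red [318.  153.7] [ 7  5 25] [ 0.5639 -0.2165]
side red [320.8 209. ] [13  9 69] [0.4606 0.0041]
side blue [237.5 168.7] [ 6  4 18] [0.6797 0.0188]
side blue [264.9 231. ] [ 9  5 34] [0.513  0.1717]
t 16.75 p [ 0.5619 -0.1415  0.2832] xang 1.757 z [ 0. -0. -1.] open 18.143164572111516 F [0.5 1.4 0.3] q [-0.29  0.37  2.02  0.    0.75 -0.47]
(.451,.05,.28) tool mm [208.7 -73.4   3.2]
```

Emit:
{"api": "drive_tool", "payload": {
  "motion": [
    {"tx":34,"ty":-12,"tz":0,"ax":0,"ay":0,"az":0,"gripper":18},
    {"tx":34,"ty":-12,"tz":0,"ax":0,"ay":0,"az":0,"gripper":18},
    {"tx":34,"ty":-12,"tz":0,"ax":0,"ay":0,"az":0,"gripper":18},
    {"tx":34,"ty":-12,"tz":0,"ax":0,"ay":0,"az":0,"gripper":18},
    {"tx":34,"ty":-12,"tz":0,"ax":0,"ay":0,"az":0,"gripper":18},
    {"tx":34,"ty":-12,"tz":0,"ax":0,"ay":0,"az":0,"gripper":18},
    {"tx":3,"ty":0,"tz":0,"ax":0,"ay":0,"az":0,"gripper":18},
    {"tx":0,"ty":0,"tz":0,"ax":0,"ay":0,"az":0,"gripper":18}
  ]
}}

```text
time: 17.75
tool_pos: [0.4526, 0.0479, 0.283]
tcp_rot: [0.637, 0.77, 0.0, 0.0]
contact_force: [0.5, 0.5, -0.5]
opening: 0.195
grasp_force: 0.0
```

```bash
python3 go.py "(.4517,.048,.1965)"
```

```text
t 17.75 p [0.4526 0.0479 0.283 ] xang 1.759 z [ 0.001 -0.    -1.   ] open 17.825888917699473 F [ 0.5  0.5 -0.5] q [ 0.05  0.2   2.27 -0.    0.68 -0.13]
(.4517,.048,.1965) tool mm [ 0.3 -1.  86.5]
```

Emit:
{"api": "drive_tool", "payload": {
  "motion": [
    {"tx":0,"ty":-1,"tz":22,"ax":0,"ay":0,"az":0,"gripper":18},
    {"tx":0,"ty":0,"tz":22,"ax":0,"ay":0,"az":0,"gripper":18},
    {"tx":0,"ty":0,"tz":22,"ax":0,"ay":0,"az":0,"gripper":18},
    {"tx":0,"ty":0,"tz":13,"ax":0,"ay":0,"az":0,"gripper":18},
    {"tx":0,"ty":0,"tz":7,"ax":0,"ay":0,"az":0,"gripper":18},
    {"tx":0,"ty":0,"tz":0,"ax":0,"ay":0,"az":0,"gripper":18},
    {"tx":-4,"ty":0,"tz":0,"ax":0,"ay":0,"az":0,"gripper":18},
    {"tx":-6,"ty":0,"tz":0,"ax":0,"ay":0,"az":0,"gripper":18},
    {"tx":-6,"ty":0,"tz":0,"ax":0,"ay":0,"az":0,"gripper":18},
    {"tx":-6,"ty":0,"tz":0,"ax":0,"ay":0,"az":0,"gripper":18},
    {"tx":-7,"ty":0,"tz":0,"ax":0,"ay":0,"az":0,"gripper":18},
    {"tx":-8,"ty":0,"tz":0,"ax":0,"ay":0,"az":0,"gripper":18}
  ]
}}

```text
time: 19.25
tool_pos: [0.4583, 0.0109, 0.1967]
tcp_rot: [0.637, 0.771, -0.0, -0.0]
contact_force: [0.1, 0.2, 1.3]
opening: 0.197
grasp_force: 0.1
```

Emit:
{"api": "drive_tool", "payload": {
  "motion": [
    {"tx":-9,"ty":0,"tz":0,"ax":0,"ay":0,"az":0,"gripper":18},
    {"tx":-10,"ty":0,"tz":0,"ax":0,"ay":0,"az":0,"gripper":18},
    {"tx":-11,"ty":0,"tz":0,"ax":0,"ay":0,"az":0,"gripper":18},
    {"tx":-12,"ty":0,"tz":0,"ax":0,"ay":0,"az":0,"gripper":18},
    {"tx":-12,"ty":0,"tz":0,"ax":0,"ay":0,"az":0,"gripper":18},
    {"tx":-12,"ty":0,"tz":0,"ax":0,"ay":0,"az":0,"gripper":18},
    {"tx":-12,"ty":0,"tz":0,"ax":0,"ay":0,"az":0,"gripper":18},
    {"tx":-12,"ty":0,"tz":0,"ax":0,"ay":0,"az":0,"gripper":18},
    {"tx":-12,"ty":0,"tz":0,"ax":0,"ay":0,"az":0,"gripper":18},
    {"tx":-12,"ty":0,"tz":0,"ax":0,"ay":0,"az":0,"gripper":18},
    {"tx":-12,"ty":0,"tz":0,"ax":0,"ay":0,"az":0,"gripper":18},
    {"tx":-12,"ty":0,"tz":0,"ax":0,"ay":0,"az":0,"gripper":18}
  ]
}}

```text
time: 20.75
tool_pos: [0.4843, -0.125, 0.1968]
tcp_rot: [0.637, 0.771, 0.0, 0.0]
contact_force: [-0.2, -0.2, 0.2]
opening: 0.197
grasp_force: 0.1
```

```bash
python3 go.py "(.495,-.190,.1965)"
```

```text
t 20.75 p [ 0.4843 -0.125   0.1968] xang 1.76 z [ 0. -0. -1.] open 17.935979452471805 F [-0.2 -0.2  0.2] q [-0.3   0.43  2.18  0.    0.53 -0.49]
(.495,-.190,.1965) tool mm [-65.9  -1.7   0.3]
```

Emit:
{"api": "drive_tool", "payload": {
  "motion": [
    {"tx":-12,"ty":0,"tz":0,"ax":0,"ay":0,"az":0,"gripper":18},
    {"tx":-12,"ty":0,"tz":0,"ax":0,"ay":0,"az":0,"gripper":18},
    {"tx":-12,"ty":0,"tz":0,"ax":0,"ay":0,"az":0,"gripper":18},
    {"tx":-10,"ty":0,"tz":0,"ax":0,"ay":0,"az":0,"gripper":18},
    {"tx":-8,"ty":0,"tz":0,"ax":0,"ay":0,"az":0,"gripper":18},
    {"tx":-6,"ty":0,"tz":0,"ax":0,"ay":0,"az":0,"gripper":18},
    {"tx":-4,"ty":0,"tz":0,"ax":0,"ay":0,"az":0,"gripper":18},
    {"tx":-2,"ty":0,"tz":0,"ax":0,"ay":0,"az":0,"gripper":18},
    {"tx":0,"ty":0,"tz":0,"ax":0,"ay":0,"az":0,"gripper":18},
    {"tx":6,"ty":0,"tz":0,"ax":0,"ay":0,"az":0,"gripper":18},
    {"tx":10,"ty":0,"tz":-15,"ax":0,"ay":0,"az":0,"gripper":18},
    {"tx":10,"ty":0,"tz":-30,"ax":0,"ay":0,"az":0,"gripper":18}
  ]
}}

```text
time: 22.25
tool_pos: [0.4911, -0.1624, 0.2422]
tcp_rot: [0.637, 0.771, -0.0, -0.001]
contact_force: [-0.3, -0.0, 0.6]
opening: 0.195
grasp_force: 0.0
```

Emit:
{"api": "drive_tool", "payload": {
  "motion": [
    {"tx":40,"ty":0,"tz":-50,"ax":0,"ay":0,"az":0,"gripper":18},
    {"tx":50,"ty":0,"tz":-50,"ax":0,"ay":0,"az":0,"gripper":18},
    {"tx":50,"ty":0,"tz":0,"ax":0,"ay":0,"az":0,"gripper":18},
    {"tx":50,"ty":0,"tz":0,"ax":0,"ay":0,"az":0,"gripper":18},
    {"tx":0,"ty":0,"tz":0,"ax":0,"ay":0,"az":0,"gripper":18},
    {"tx":0,"ty":0,"tz":0,"ax":0,"ay":0,"az":0,"gripper":18}
  ]
}}

```text
time: 23.0
tool_pos: [0.4571, 0.0167, 0.3353]
tcp_rot: [0.637, 0.771, 0.0, 0.0]
contact_force: [0.2, -0.6, -0.6]
opening: 0.197
grasp_force: 0.0
```

```bash
python3 look.py; python3 go.py
```

```text
top red [362.  228.8] [  3  98 175] [ 0.5621 -0.1729]
top red [381.1 202. ] [ 16  15 167] [ 0.6161 -0.2148]
top red [382.2 230. ] [ 16  15 168] [ 0.5591 -0.2137]
top red [384.1 258.3] [ 16  14 177] [ 0.5028 -0.2141]
top red [243.4 259.1] [ 4  7 16] [0.5039 0.0675]
top blue [267.  168.9] [ 9  9 52] [0.6798 0.0189]
top blue [188.2 255.4] [ 9  8 60] [0.5128 0.1726]
side red [301.3 148.1] [10  5 36] [ 0.6167 -0.2182]
side red [316.2 153.7] [ 4  5 11] [ 0.5682 -0.2136]
side red [341.3 160.1] [ 5  5 16] [ 0.4965 -0.2215]
side blue [237.6 168.6] [ 6  4 19] [0.6798 0.0184]
side blue [264.9 230.9] [ 9  5 38] [0.5132 0.1715]
t 23.1 p [0.4573 0.0159 0.335 ] xang 1.759 z [ 0. -0. -1.] open 18.062985598853103 F [ 0.2 -1.  -0.3] q [-0.02  0.1   2.25 -0.    0.79 -0.2 ]
```

View pics/last_top.png

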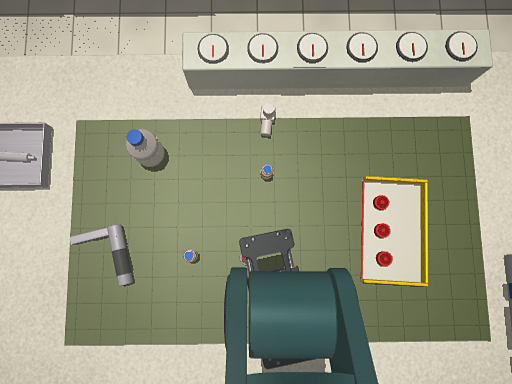

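View pics/last_side.png

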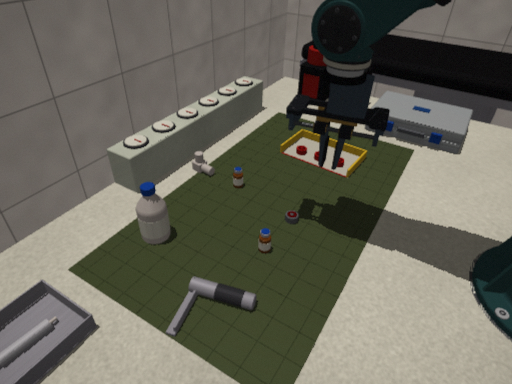

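The top view shows all three caps flat in the tray at (381,202), (382,230) and (384,258), with a clear gap to the stripe at column 362. The side view shows the vials, grey decoy (292,216), elbow, bottle and laryngoscope unmoved, with the arm clear.

```bash
python3 -c "
from rig import manip
print(manip.hand_in())"
```

```text
the job is handed in; nothing more can be done
None
```

I swept all three red caps into the tray, where they lie flat more than 20 mm past the open edge; the vials and everything else were left in place, and I handed the job in at about 23 s.

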